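# Swing the braked carousel till the narrow-necked bottle faces front, and hold

## Task

Pull the carousel's sprung brake knob up to its stop and, without letting it drop back, swing the turntable round by it until the narrow-necked bottle is right in line with the pointer on the front of the foot. Finish while still holding on: the knob kept up and the turntable still, because I may ask for it to be nudged a little further. Keep the jars and the bottle upright in their collars, and leave the cup, the stick and the jug alone.

Things in the scene. Friction and masses are not known exactly. Their poses are not given: they have to be found in the camera images.
- foot: carousel's fixed steel foot, a disc 296 mm across, 12 mm thick, flat on the bench; origin on the turning axis at bench height, z up. The pointer, a flat pointed finger 28 mm wide and 12 mm high, sticks out along the foot's own -x to 209 mm from the axis, past the turntable's edge, roughly towards the robot: that is the front
- turntable (a joint): turn of the plywood turntable (disc 310 mm across, top face 30 mm above the bench) from where it stood at the start (0), rad, positive anticlockwise seen from above; free either way once the brake is off
- turntable_axis (a point): point on the turning axis at the turntable's top face, 30 mm above the bench; axes turn with it, the knob on its -x side. A hub 40 mm across rises 10 mm here; round it five collars (62 mm across, 12 mm high), centres 78 mm from the axis, 72 degrees apart, each with a jar or the bottle
- plunger (a joint): how far the sprung brake plunger is pulled up, m: 0 down (a pad below presses on the foot and brakes the turntable, about 12 N at the knob), 0.015 at its solid stop. A spring pulls it down with 6 N at 0 and 9 N at the stop; let go, it drops back and brakes
- knob: black round brake knob on the plunger, upright cylinder 30 mm across, 30 mm tall, origin at its centre, 125 mm above the bench when down, 140 when fully up. It rides on the turntable 135 mm from the axis, midway between two collars, over a dark sleeve 25 mm across, top 98 mm above the bench. It spins freely on its own upright axis, so a gripper holding it need not turn
- bottle_mid (a point): centre (half-way up) of the wanted bottle, the only narrow-necked one: round body 52 mm across, sloping shoulders, 22 mm cap, 84 mm tall, top 114 mm above the bench; loose in a collar, its axis 78 mm from the turning axis
- jar1: a plain wide-lidded round jar, 52 mm across, 62 mm tall (flat lid as wide as the body), loose in a collar on the turntable; origin at the centre of its underside
- jar2: a plain wide-lidded round jar, 52 mm across, 62 mm tall (flat lid as wide as the body), loose in a collar on the turntable; origin at the centre of its underside
- jar3: a plain wide-lidded round jar, 52 mm across, 62 mm tall (flat lid as wide as the body), loose in a collar on the turntable; origin at the centre of its underside
- jar4: a plain wide-lidded round jar, 52 mm across, 62 mm tall (flat lid as wide as the body), loose in a collar on the turntable; origin at the centre of its underside
- cup: empty clear mixing cup on the bench, 84 mm across the rim, 100 mm tall; origin at the centre of its underside; a bystander
- stick: flat wooden stirring stick lying on the bench, 150 x 18 x 5 mm, long along its x; origin at the centre of its underside; a bystander
- jug: closed blue jug on the bench, 90 mm across, 170 mm tall; origin at the centre of its underside; a bystander
Mind the look-alikes: they are no part of the job. Leave any purple or yellow look-alike of the part that bears bottle_mid alone.

How it is judged (in metres and radians):
On the way, in this order (a step that is already met when the one before it is completed fails the run):
1. the brake knob is pulled up to its stop (at least 12.5 mm) (value of joint plunger above 0.0125 m), for 0.2 s.
2. with the knob still up in the fingers, the bottle is in line with the pointer (y of bottle_mid in the frame of foot between -0.01 and 0.01 m and x of bottle_mid in the frame of foot below -0.06 m and value of joint plunger above 0.0115 m and contact force between the fingers and knob above 2 N), for 0.2 s.
At the end, for the whole second after the job is handed in: the bottle stands upright in its collar on the pointer's side, within 10 mm sideways of the pointer's line (about 7 degrees); the turntable is still; the knob is held by the fingers, at least 11.5 mm up (all of step 2 and velocity of joint turntable between -0.06 and 0.06 rad/s and angle between bottle_mid's own z axis and vertical below 0.15 rad and horizontal distance between bottle_mid and foot below 0.09 m); the arm keeps its last pose, push and grip.
It fails at once if the brake knob is let down, or the turntable is forced against the brake, once turning has begun (turned more than 0.1 rad with the knob less than 4 mm up) (value of joint plunger below 0.004 m and (value of joint turntable above 0.1 rad or value of joint turntable below -0.1 rad)).
It fails at once if the cup, the stick or the jug is moved by more than 30 mm (distance of any of cup, stick, jug from where it was at the start of the episode above 0.03 m).
It fails at once if a jar or the bottle is tipped by more than 0.3 rad (angle between any of bottle_mid, jar1, jar2, jar3, jar4's own z axis and vertical above 0.3 rad).
It also fails if it takes over 45 s, if anything falls off the work surface, if the arm or the gripper's body presses on something with over 40 N, if the wrist force passes 120 N, or if a joint passes its speed limit or range.

## Robot

A 6-joint arm with a two-finger parallel gripper is mounted at the origin on the work surface. World frame = base frame: x ahead of the robot, y to its left, z up, the work surface at z = 0. Lengths are in m, angles in degrees, forces in N, time in s.
With the tool pointing down it reaches from about 0.225 to 0.875 m from the base axis. Payload 3.4 kg.
Tool frame: the origin (TCP) lies midway between the tips of the shut fingers; the grasp point (between the pads) lies 19 mm behind it; z points along the fingers, y is the line along which they close (so a half turn about z gives the same grasp; the last joint's range is limited). The gripper opens to 85 mm and grips with 20 to 120 N. Pads are 22 mm wide; open, the fingers measure 114 mm over their backs; the gripper's body (76 mm by 85 mm) begins 54 mm behind the grasp point. The pads swing forward as they close: fully open they stand 13 mm farther back than shut.
Start: joints at [65.317, 15.808, 86.224, -0, 77.962, -6.933], TCP at [0.175, 0.548, 0.231] pointing down, gripper open.
Joint ranges: [-165.64, 165.64], [-43.16, 119.46], [12.63, 154.43], [-67.54, 247.53], [6.08, 155.33], [-154.97, 154.97]. Speed limits (degrees/s): [147.25, 147.25, 180, 180, 180, 180].

## Interface

Orientations are given as a 3x3 rotation matrix whose columns are the frame's x, y, z axes.
In Python, from station import r gives the robot as it stands. The module is installed in compiled form; this text tells all that it offers.
- The arm moves only by the tool step_arm, never from a script. Its argument "increments" is one flat list of numbers, 4 for each row, row after row: the shift along the tool's x, y, z scaled (see below), then the turn about the tool's z scaled (see below). In form: [x, y, z, roll, x, y, z, roll, ...]. A call has 1 to 12 rows; each row is the pose to reach, as a shift and turn from the pose commanded when the call began, along the tool's axes at that moment, turning the shorter way round; what a row does not reach only later rows make up. The controller multiplies each number of a shift by 400 mm and each number of a turn by 180 degrees. A row lasts 1/10 s, in which the tool goes at most 50 mm and 8.59 degrees, less where a joint would pass 70% of its speed; a pose out of reach is approached as far as the arm can. A call with a number of a shift or a turn outside -1 to 1 is refused whole. A call with a gripper value outside its range is refused whole. "claw" is the closure, from 0 (fully open) to 1 (shut), set as the call begins (left out, the last holds). The fingers move at their own pace and stop on an object; the grip force is fixed at half the most. Time passes only in rows, so rows that repeat a pose let the fingers close. It gives the time, the measured TCP pose, the force, the opening and the grip force at its end, in the units of the state.
- r.observe(): the state, without advancing time (a new reading comes with each control period).
- r.snapshot(name): name is "scene" or "top" or "wrist"; returns the picture (400x640x3 uint8, red, green, blue); there is no depth.
- r.calibration(name): a dict with "fovy" (degrees; the focal length in pixels is half the picture's height over the tangent of half this angle, whatever the lens; pixels are square), "cx", "cy" (the principal point, pixels), "world_from_camera" (4x4, takes a point from camera to world coordinates). Camera axes: x right, y down, z forward; pixel columns grow to the right and rows downward; lengths in m; the calibration is good to about 2 mm. A picture is of the moment at which its call begins: read the wrist's pose just before it. calibration takes no time and is no camera call; for the wrist camera it gives the pose at the moment of the call.
- r.finish_job(): hands the job in; it is judged then, once.
The state is a dict: "clock": time; "joint_positions": joint angles; "joint_vel": joint speeds; "joint_efforts": joint torques, N m; "tcp_pos": TCP position; "orientation": TCP orientation; "ft_force": force on the tool from outside, world axes, zero at the start; "ft_torque": the same for the moment, N m; "width": finger opening in m; "grasp_force": force on a finger pad.
Only numpy, scipy, OpenCV 4.12 (cv2) and the standard library are available. Lean on these libraries where they do the work, as an engineer would, in place of code of your own. Each camera call takes 0.05 s, during which the arm holds its last target. There are 200 camera calls.

## Working session

There is one attempt and no reset: what is moved stays moved. The work goes in short steps, Python scripts to look and compute and a tool call to move; the robot and the scene stay as the last step left them, time stands still between calls to the robot, and variables do not carry over. Pictures are saved under pics/ and viewed, at most 10 in all, crops included, and the job is handed in when it is done.

Besides the shell and the picture viewer there is one more tool, called after "Emit:" as name(argument=value, ...) on one line, values as JSON. step_arm: Moves the arm, as the interface text tells. Shifts and turns lie within -1 to 1; 1 stands for 400 mm of shift or 180 degrees of turn. Its arguments: {"type":"object","properties":{"increments":{"type":"array","items":{"type":"number"}},"claw":{"type":"number"}},"required":["increments"]}

```bash
mkdir -p pics; python3 - <<'E'
from station import r
import cv2,numpy as np,json
o=r.observe()
print(o)
for n in("scene","top"):
    im=r.snapshot(n);cv2.imwrite(f"pics/{n}0.png",im[:,:,::-1])
    print(n,r.calibration(n))
E
```

```text
{'clock': 0.0, 'joint_positions': array([ 6.53170124e+01,  1.58469467e+01,  8.62958278e+01, -1.68931228e-03,
        7.79611000e+01, -6.93289701e+00]), 'joint_vel': array([ 0.07283714, -0.03284744, -0.01063032,  0.11156555, -0.04575123,
        0.06169636]), 'joint_efforts': array([-2.43928853e-04, -4.16773152e+01, -2.45808667e+01,  2.22140829e-04,
        1.06231787e-02,  6.18913901e-06]), 'tcp_pos': array([0.17509115, 0.54713703, 0.2304422 ]), 'orientation': array([[-9.52397131e-01,  3.04859264e-01, -7.30882699e-04],
       [ 3.04860080e-01,  9.52395704e-01, -1.65934780e-03],
       [ 1.90221995e-04, -1.80317504e-03, -9.99998356e-01]]), 'ft_force': array([ 0.30605305,  0.32729479, -0.43687573]), 'ft_torque': array([ 0.02978509, -0.03144643, -0.03387966]), 'grasp_force': 0.0, 'width': 0.08514101638793121}
scene {'fovy': 48.737273530520625, 'cx': 320.41303160909877, 'cy': 206.95118561989912, 'world_from_camera': array([[ 0.2364598 ,  0.56661653, -0.78932406,  1.47266863],
       [ 0.97156374, -0.1481438 ,  0.18470872, -0.20996587],
       [-0.01227445, -0.81055482, -0.58553413,  0.78282808],
       [ 0.        ,  0.        ,  0.        ,  1.        ]])}
top {'fovy': 57.94472568525953, 'cx': 315.6018221325363, 'cy': 203.77067795332994, 'world_from_camera': array([[-1.96490062e-02, -9.90355598e-01,  1.37148480e-01,
         4.16226195e-01],
       [-9.99806910e-01,  1.94968939e-02, -2.45248119e-03,
         1.97503725e-02],
       [-2.45140888e-04, -1.37170186e-01, -9.90547465e-01,
         9.95533199e-01],
       [ 0.00000000e+00,  0.00000000e+00,  0.00000000e+00,
         1.00000000e+00]])}
```

View pics/top0.png

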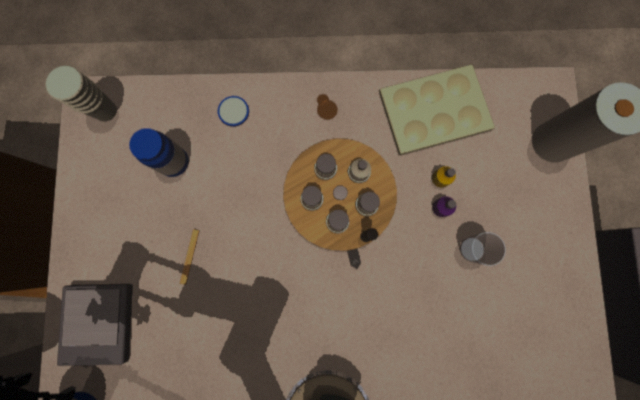

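View pics/scene0.png

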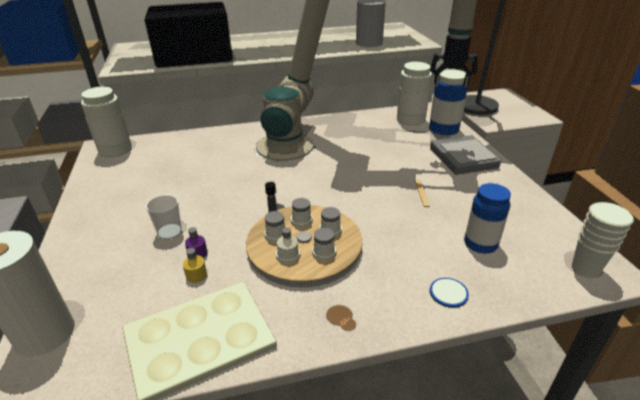

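The top view shows the turntable at about (340,193), the bottle at (360,170), the knob at (369,235) and the pointer tip near (355,262). I'll enlarge that area.

```bash
python3 - <<'E'
import cv2
im=cv2.imread("pics/top0.png")[130:275,270:410]
im=cv2.convertScaleAbs(im,alpha=1.6,beta=20)
cv2.imwrite("pics/crop.png",cv2.resize(im,None,fx=4,fy=4,interpolation=cv2.INTER_CUBIC))
E
```

```text
(no output)
```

View pics/crop.png

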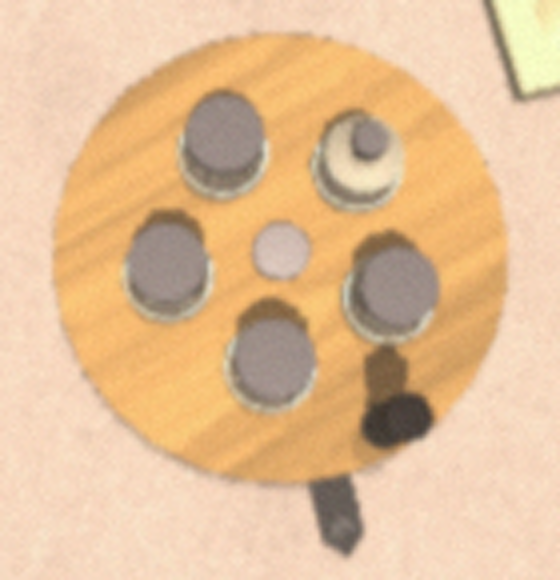

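The crop shows hub top at (281,250), cap top at (372,133), knob top at (403,414), pointer tip at (347,553), and jar lids at (224,132), (168,255), (273,347) and (397,285).

```bash
cat > h.py <<'E'
from station import r
import numpy as np
def ray(name,u,v,z):
    c=r.calibration(name);T=c["world_from_camera"];f=200/np.tan(np.radians(c["fovy"]/2))
    d=T[:3,:3]@np.array([(u-c["cx"])/f,(v-c["cy"])/f,1]);p=T[:3,3]
    return p+d*(z-p[2])/d[2]
E
python3 - <<'E'
from h import *
from scipy.optimize import least_squares
C=lambda x,y,z:ray("top",(x+.5)/4-.5+270,(y+.5)/4-.5+130,z)[:2]
hub=C(281,250,.04);cap=C(372,133,.114);kn=C(403,414,.14);tip=C(347,553,.012)
jars=[C(*p,.092) for p in((224,132),(168,255),(273,347),(397,285))]
edge=[C(*p,.030) for p in((52,250),(508,250),(280,32),(280,486))]
ctr=np.array([(edge[2]+edge[3])[0]/2,(edge[0]+edge[1])[1]/2])
print("hub",hub,"disc",ctr,"cap",cap,"knob",kn,"tip",tip)
pts=[cap]+jars;offs=np.radians([36+72*k for k in range(5)])
def an(p,c):return np.arctan2(*(p-c)[::-1])
ax=hub
for c in(hub,ctr):
  print([(round(np.degrees(an(p,c)),1),round(np.hypot(*(p-c)),4)) for p in(kn,cap,*jars,tip)])
E
```

```text
hub [ 0.57877626 -0.04833446] disc [ 0.5777142  -0.04836345] cap [ 0.63927803 -0.1021331 ] knob [ 0.46207906 -0.11046941] tip [ 0.37666477 -0.08863776]
[(np.float64(-152.0), np.float64(0.1322)), (np.float64(-41.6), np.float64(0.081)), (np.float64(29.0), np.float64(0.0784)), (np.float64(98.0), np.float64(0.0762)), (np.float64(171.5), np.float64(0.0713)), (np.float64(-115.4), np.float64(0.0763)), (np.float64(-168.7), np.float64(0.2061))]
[(np.float64(-151.8), np.float64(0.1313)), (np.float64(-41.1), np.float64(0.0817)), (np.float64(28.7), np.float64(0.0794)), (np.float64(97.2), np.float64(0.076)), (np.float64(171.4), np.float64(0.0703)), (np.float64(-114.7), np.float64(0.0758)), (np.float64(-168.7), np.float64(0.205))]
```

Emit:
step_arm(increments=[-0.592,-0.672,0,0,-0.592,-0.672,0,0,-0.592,-0.672,0,0,-0.592,-0.672,0,0,-0.592,-0.672,0,0,-0.592,-0.672,0,0,-0.592,-0.672,0,0,-0.592,-0.672,0,0,-0.592,-0.672,0,0], claw=0)

```text
clock: 1.0
tcp_pos: [0.3192, 0.2184, 0.2312]
orientation: [[-0.951, 0.309, -0.0], [0.309, 0.951, 0.0], [0.0, 0.0, -1.0]]
ft_force: [-0.3, -0.6, 0.6]
width: 0.0857
grasp_force: 0.0
```

Emit:
step_arm(increments=[-0.592,-0.672,0,0,-0.592,-0.672,0,0,-0.592,-0.672,0,0,-0.592,-0.672,0,0,-0.592,-0.672,0,0,-0.592,-0.672,0,0,-0.592,-0.672,0,0,-0.592,-0.672,0,0,-0.592,-0.672,0,0,-0.592,-0.672,0,0])

```text
clock: 2.0
tcp_pos: [0.4621, -0.1065, 0.2308]
orientation: [[-0.953, 0.303, -0.002], [0.303, 0.953, 0.002], [0.002, 0.002, -1.0]]
ft_force: [-0.6, 0.7, 0.0]
width: 0.0856
grasp_force: 0.0
```

```bash
python3 - <<'E'
from h import *
import cv2
o=r.observe();print(o["clock"],o["tcp_pos"],o["orientation"].round(3).tolist(),o["joint_positions"].round(1))
im=r.snapshot("wrist");print(r.calibration("wrist"));cv2.imwrite("pics/w1.png",im[:,:,::-1])
E
```

```text
2.0 [ 0.46213925 -0.10649277  0.23077367] [[-0.953, 0.303, -0.002], [0.303, 0.953, 0.002], [0.002, 0.002, -1.0]] [-21.5   7.1  97.7   0.1  75.3 -93.8]
{'fovy': 65.6276386680293, 'cx': 319.04067645519245, 'cy': 196.43267714024853, 'world_from_camera': array([[ 0.30245012,  0.90877593,  0.28748955,  0.38714949],
       [ 0.95316401, -0.28884471, -0.08970569, -0.08223999],
       [ 0.00151746,  0.30115618, -0.95357362,  0.37475916],
       [ 0.        ,  0.        ,  0.        ,  1.        ]])}
```

View pics/w1.png

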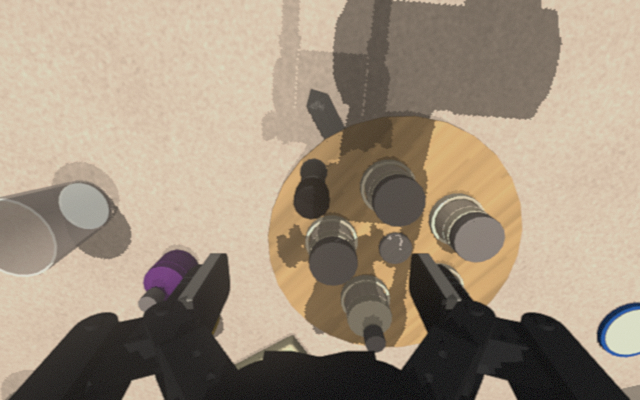

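Wrist view: knob top is at about (311,203), pointer tip at (314,91), hub top at (396,246), cap top at (374,343), and the lids are visible too.

```bash
python3 - <<'E'
from h import *
import cv2
W=lambda u,v,z:ray("wrist",u,v,z)[:2].round(4)
print("knob",W(311,203,.14),"tip",W(314,91,.012),"hub",W(396,246,.04),"cap",W(374,344,.114))
im=cv2.imread("pics/w1.png")[80:240,260:430]
im=cv2.convertScaleAbs(im,alpha=1.6,beta=20)
cv2.imwrite("pics/crop2.png",cv2.resize(im,None,fx=3.5,fy=3.5,interpolation=cv2.INTER_CUBIC))
E
```

```text
knob [ 0.4612 -0.1121] tip [ 0.3781 -0.0846] hub [ 0.575 -0.045] cap [ 0.6361 -0.101 ]
```

View pics/crop2.png

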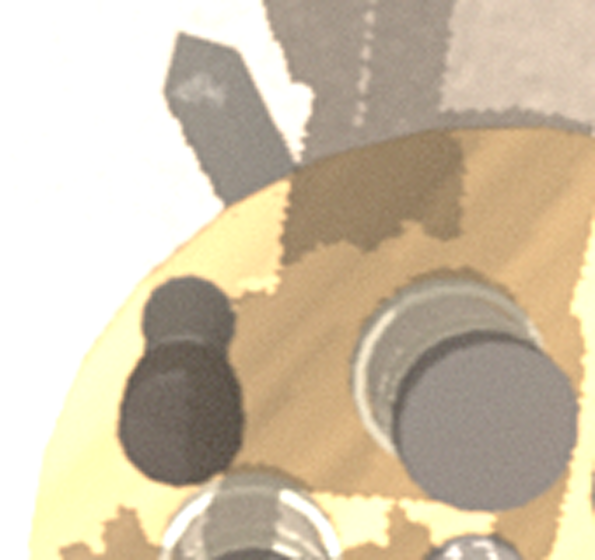

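Emit:
step_arm(increments=[-0.0015,-0.009,0,0,-0.0015,-0.009,0.1,0,-0.0015,-0.009,0.2,0,-0.0015,-0.009,0.28,0,-0.0015,-0.009,0.315,0,-0.0015,-0.009,0.315,0,-0.0015,-0.009,0.315,0], claw=0)

```text
clock: 2.75
tcp_pos: [0.4622, -0.1118, 0.1059]
orientation: [[-0.953, 0.304, 0.001], [0.304, 0.953, -0.0], [-0.001, 0.0, -1.0]]
ft_force: [-0.4, 0.3, 0.5]
width: 0.0854
grasp_force: 0.0
```

```bash
python3 - <<'E'
from h import *
import cv2
o=r.observe();print(o["clock"],o["tcp_pos"],o["ft_force"])
im=r.snapshot("wrist");cv2.imwrite("pics/w2.png",cv2.convertScaleAbs(im[:,:,::-1],alpha=1.5,beta=20))
E
```

```text
2.75 [ 0.46221216 -0.11177057  0.105906  ] [-0.35788439  0.25786282  0.47421926]
```

View pics/w2.png

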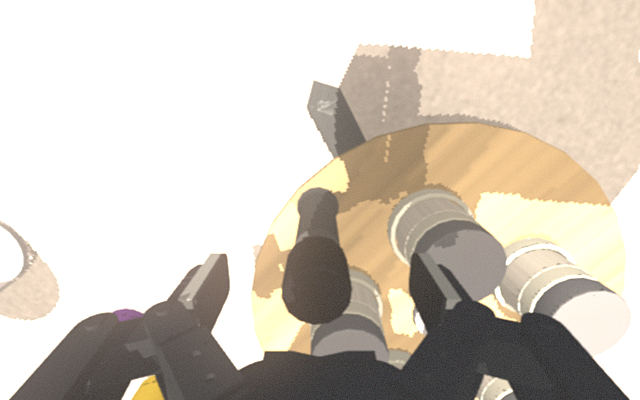

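The knob, top centre about (317,287), stands between the fingers (inner edges at 225 and 412).

```bash
python3 - <<'E'
from h import *
print(ray("wrist",317,287,.14),ray("wrist",312,82,.012))
E
```

```text
[ 0.45798259 -0.11091823  0.14      ] [ 0.37609462 -0.0892066   0.012     ]
```

Emit:
step_arm(increments=[0,0,0,0,0,0,0,0,0,0,0,0,0,0,0,0,0,0,0,0,0,0,0,0,0,0,0,0,0,0,0,0], claw=1)

```text
clock: 3.6
tcp_pos: [0.4621, -0.1128, 0.1059]
orientation: [[-0.952, 0.305, 0.001], [0.305, 0.952, -0.001], [-0.001, -0.001, -1.0]]
ft_force: [-2.4, -0.5, 6.2]
width: 0.0286
grasp_force: 59.0
```

Emit:
step_arm(increments=[0,0,-0.01,0,0,0,-0.02,0,0,0,-0.03,0,0,0,-0.035,0,0,0,-0.035,0,0,0,-0.035,0])

```text
clock: 4.2
tcp_pos: [0.4614, -0.112, 0.1188]
orientation: [[-0.952, 0.305, -0.001], [0.305, 0.952, 0.001], [0.001, 0.0, -1.0]]
ft_force: [0.1, 0.7, -8.8]
width: 0.0289
grasp_force: 59.7
```

Emit:
step_arm(increments=[0,0,-0.0025,0,0,0,-0.005,0,0,0,-0.005,0,0,0,-0.005,0])

```text
clock: 4.6
tcp_pos: [0.4616, -0.1123, 0.1211]
orientation: [[-0.952, 0.305, -0.001], [0.305, 0.952, 0.0], [0.001, 0.0, -1.0]]
ft_force: [-0.3, 0.7, -10.5]
width: 0.0289
grasp_force: 60.2
```

Emit:
step_arm(increments=[0,0,-0.0025,0,0,0,-0.0025,0,0,0,-0.0025,0])

```text
clock: 4.9
tcp_pos: [0.4613, -0.1119, 0.1213]
orientation: [[-0.952, 0.305, -0.002], [0.305, 0.952, 0.001], [0.002, 0.0, -1.0]]
ft_force: [0.6, -0.2, -20.7]
width: 0.0286
grasp_force: 60.7
```

```bash
cat > arc.py <<'E'
from h import *
def arc(c,a0,angs,p0=None,R=.135):
    # increments in tool axes from point at a0 to the angles on the circle
    o=r.observe();T=o["orientation"]
    c=np.array(c)
    p=c+R*np.array([np.cos(np.radians(a0)),np.sin(np.radians(a0))]) if p0 is None else np.array(p0)
    for a in angs:
        q=c+R*np.array([np.cos(np.radians(a)),np.sin(np.radians(a))])
        d=T.T@np.array([*(q-p),0])/.4
        print(a,d.round(4)[:2])
E
python3 - <<'E'
from arc import *
arc((.5799,-.0476),-151.5,-151.5-np.array([1,3,5,7,9,11,12,12]))
E
```

```text
-152.5 [0.0042 0.0041]
-154.5 [0.0124 0.0125]
-156.5 [0.0204 0.0213]
-158.5 [0.028  0.0303]
-160.5 [0.0353 0.0395]
-162.5 [0.0422 0.049 ]
-163.5 [0.0456 0.0538]
-163.5 [0.0456 0.0538]
```

Emit:
step_arm(increments=[0.004,0.004,0,0,0.0125,0.0125,0,0,0.0205,0.0215,0,0,0.028,0.03,0,0,0.0355,0.0395,0,0,0.042,0.049,0,0,0.0455,0.054,0,0,0.0455,0.054,0,0,0.0455,0.054,0,0])

```text
clock: 5.8
tcp_pos: [0.4501, -0.0851, 0.1213]
orientation: [[-0.952, 0.305, -0.002], [0.305, 0.952, 0.002], [0.002, 0.001, -1.0]]
ft_force: [2.0, 1.0, -26.6]
width: 0.0287
grasp_force: 61.0
```

```bash
python3 - <<'E'
from arc import *
arc((.5799,-.0476),-163.5,-163.5-np.array([2,5,8,11,14,17,20,23,25]))
E
```

```text
-165.5 [0.0065 0.0099]
-168.5 [0.0155 0.025 ]
-171.5 [0.0237 0.0407]
-174.5 [0.0311 0.0567]
-177.5 [0.0377 0.0731]
-180.5 [0.0433 0.0899]
-183.5 [0.0481 0.1069]
-186.5 [0.052  0.1241]
-188.5 [0.0541 0.1357]
```

Emit:
step_arm(increments=[0.0065,0.01,0.001,0,0.0155,0.025,0.001,0,0.0235,0.0405,0.001,0,0.031,0.0565,0.001,0,0.0375,0.073,0.001,0,0.0435,0.09,0.001,0,0.048,0.107,0.001,0,0.052,0.124,0.001,0,0.054,0.1355,0.001,0,0.054,0.1355,0.001,0,0.054,0.1355,0.001,0])

```text
clock: 6.9
tcp_pos: [0.4465, -0.0272, 0.1214]
orientation: [[-0.953, 0.304, -0.001], [0.304, 0.953, 0.001], [0.001, 0.0, -1.0]]
ft_force: [3.2, -0.4, -26.4]
width: 0.028
grasp_force: 61.0
```

```bash
python3 - <<'E'
from arc import *
arc((.5803,-.0476),-188.5,-188.5-np.array([2,5,8,11,14,17,20,23,26,28]),p0=(.5799-.135*np.cos(np.radians(8.5)),-.0476+.135*np.sin(np.radians(8.5))))
E
```

```text
-190.5 [0.0007 0.012 ]
-193.5 [0.0025 0.0295]
-196.5 [0.0033 0.0472]
-199.5 [0.0032 0.0649]
-202.5 [0.0022 0.0825]
-205.5 [0.0003 0.1001]
-208.5 [-0.0026  0.1175]
-211.5 [-0.0063  0.1348]
-214.5 [-0.011   0.1518]
-216.5 [-0.0146  0.163 ]
```

Emit:
step_arm(increments=[0.0005,0.012,0,0,0.0025,0.0295,0,0,0.0035,0.047,0,0,0.003,0.065,0,0,0.002,0.0825,0,0,0.0005,0.1,0,0,-0.0025,0.1175,0,0,-0.0065,0.135,0,0,-0.011,0.152,0,0,-0.0145,0.163,0,0,-0.0145,0.163,0,0,-0.0145,0.163,0,0])

```text
clock: 8.1
tcp_pos: [0.4716, 0.0329, 0.1213]
orientation: [[-0.953, 0.304, -0.002], [0.304, 0.953, 0.0], [0.002, -0.0, -1.0]]
ft_force: [0.9, -0.1, -24.6]
width: 0.0286
grasp_force: 61.2
```

```bash
python3 - <<'E'
from arc import *
arc((.5803,-.0476),-216.5,-216.5-np.array([2,5,8,11,14,17,20,23,26,29]))
E
```

```text
-218.5 [-0.004   0.0111]
-221.5 [-0.0107  0.0274]
-224.5 [-0.0182  0.0434]
-227.5 [-0.0266  0.059 ]
-230.5 [-0.0358  0.0741]
-233.5 [-0.0457  0.0887]
-236.5 [-0.0564  0.1027]
-239.5 [-0.0679  0.1162]
-242.5 [-0.08    0.1291]
-245.5 [-0.0927  0.1413]
```

Emit:
step_arm(increments=[-0.004,0.011,0,0,-0.0105,0.0275,0,0,-0.018,0.0435,0,0,-0.0265,0.059,0,0,-0.036,0.074,0,0,-0.0455,0.0885,0,0,-0.0565,0.1025,0,0,-0.068,0.116,0,0,-0.08,0.129,0,0,-0.0925,0.1415,0,0,-0.0925,0.1415,0,0])

```text
clock: 9.2
tcp_pos: [0.5259, 0.0759, 0.1213]
orientation: [[-0.952, 0.305, -0.0], [0.305, 0.952, 0.001], [0.0, 0.001, -1.0]]
ft_force: [0.5, 0.6, -25.2]
width: 0.0286
grasp_force: 61.6
```

```bash
python3 - <<'E'
from arc import *
P=[(.4613,-.1119),(.4501,-.0851),(.4465,-.0272),(.4716,.0329),tuple(r.observe()["tcp_pos"][:2])]
from scipy.optimize import least_squares
P=np.array(P)
s=least_squares(lambda c:np.hypot(*(P-c).T)-.135,(.58,-.047));c=s.x;print(c,s.fun,np.degrees(np.arctan2(*(P-c).T[::-1])))
arc((.5803,-.0476),-245.5,-245.5-np.array([2,5,8,11,14,17,20,23,26,29]))
E
```

```text
[ 0.57993288 -0.04774414] [-1.30679892e-04  1.00096147e-04  5.16428431e-06  5.36555947e-05
 -7.34466755e-05] [-151.59577708 -163.94827514  171.24712319  143.335612    113.58678046]
-247.5 [-0.0089  0.0078]
-250.5 [-0.0226  0.0188]
-253.5 [-0.037   0.0291]
-256.5 [-0.0518  0.0387]
-259.5 [-0.0672  0.0475]
-262.5 [-0.083   0.0554]
-265.5 [-0.0991  0.0625]
-268.5 [-0.1157  0.0688]
-271.5 [-0.1325  0.0742]
-274.5 [-0.1496  0.0787]
```

Emit:
step_arm(increments=[-0.009,0.008,0,0,-0.0225,0.019,0,0,-0.037,0.029,0,0,-0.052,0.0385,0,0,-0.067,0.0475,0,0,-0.083,0.0555,0,0,-0.099,0.0625,0,0,-0.1155,0.069,0,0,-0.1325,0.074,0,0,-0.1495,0.0785,0,0,-0.1495,0.0785,0,0])

```text
clock: 10.3
tcp_pos: [0.5932, 0.0867, 0.1214]
orientation: [[-0.952, 0.305, 0.001], [0.305, 0.952, 0.0], [-0.001, 0.001, -1.0]]
ft_force: [0.5, 0.6, -25.6]
width: 0.0284
grasp_force: 61.6
```

```bash
python3 - <<'E'
from arc import *
import cv2
p=r.observe()["tcp_pos"][:2]-(.5799,-.0477);print(np.degrees(np.arctan2(p[1],p[0])),np.hypot(*p))
im=r.snapshot("top")[130:275,270:410]
im=cv2.convertScaleAbs(im[:,:,::-1],alpha=1.6,beta=20)
cv2.imwrite("pics/crop3.png",cv2.resize(im,None,fx=4,fy=4,interpolation=cv2.INTER_CUBIC))
arc((.5803,-.0476),-274.5,[-275.5,-276])
E
```

```text
84.33191238481858 0.13501996839348973
-275.5 [-0.0057  0.0013]
-276 [-0.0086  0.0019]
```

View pics/crop3.png

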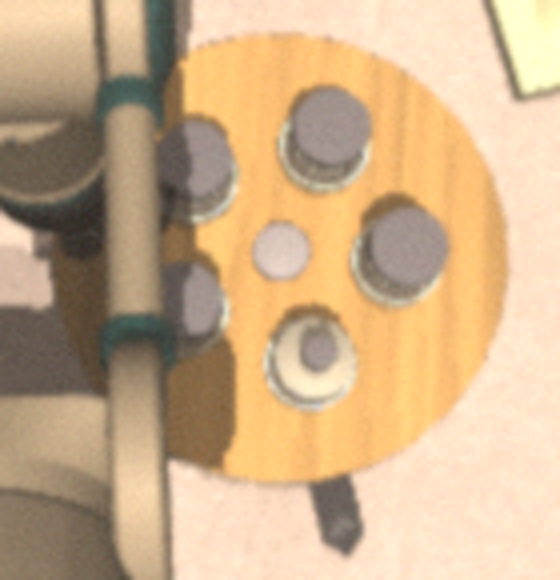

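The bottle's cap is at (319,343), its collar at about (311,362), the hub at (281,250) and the pointer tip at (347,553), so the bottle looks nearly in line. I'll compute the offset.

```bash
python3 - <<'E'
from h import *
C=lambda x,y,z:ray("top",(x+.5)/4-.5+270,(y+.5)/4-.5+130,z)[:2]
tip=C(347,553,.012);root=C(331,480,.012)
print("pointer dir",np.degrees(np.arctan2(*(tip-root)[::-1])))
for n,q in(("cap",C(320,343,.114)),("collar",C(311,363,.036))):
  for h in(C(281,250,.04),np.array([.5777,-.0484])):
    u=(tip-h)/np.hypot(*(tip-h));d=q-h
    print(n,np.degrees(np.arctan2(d[1],d[0])),np.degrees(np.arctan2(u[1],u[0])),"side",u[0]*d[1]-u[1]*d[0])
E
```

```text
pointer dir -169.43339182681584
cap -166.53532950647016 -168.72250993457172 side 0.0027810054371678102
cap -166.3862268353648 -168.68165181206834 side 0.0028760438909307233
collar -166.63440486343174 -168.72250993457172 side 0.0028470408050031582
collar -166.49685810504215 -168.68165181206834 side 0.002938321596927012
```

Emit:
step_arm(increments=[-0.003,0.0005,0,0,-0.006,0.0015,0,0,-0.009,0.002,0,0,-0.009,0.002,0,0,-0.009,0.002,0,0,-0.009,0.002,0,0,-0.009,0.002,0,0,-0.009,0.002,0,0,-0.009,0.002,0,0,-0.009,0.002,0,0])

```text
clock: 11.35
tcp_pos: [0.5956, 0.0864, 0.1214]
orientation: [[-0.952, 0.305, -0.0], [0.305, 0.952, 0.0], [0.0, 0.0, -1.0]]
ft_force: [-0.2, 0.5, -25.8]
width: 0.0284
grasp_force: 61.5
```

```bash
python3 - <<'E'
from station import r
import cv2,numpy as np
o=r.observe();p=o["tcp_pos"][:2]-(.5799,-.0477);print(np.degrees(np.arctan2(p[1],p[0])),o["tcp_pos"],o["ft_force"],o["joint_vel"].round(2))
cv2.imwrite("pics/w4.png",cv2.convertScaleAbs(r.snapshot("wrist")[:,:,::-1],alpha=1.5,beta=20))
E
```

```text
83.33277112581123 [0.59557693 0.08641328 0.12137732] [ -0.19402596   0.4626121  -25.75253051] [-0.    0.02 -0.05 -0.    0.02 -0.03]
```

View pics/w4.png

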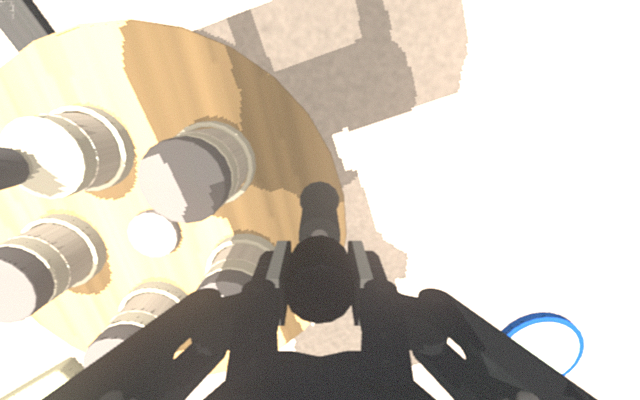

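The wrist view shows the knob held between the pads at (320,278). The bottle is upright at about (60,150), on the pointer's side; the pointer itself is at the upper left (25,20). Both angle estimates put the bottle within about 1° of the pointer's line, and the pull of about 26 N shows the knob is against its stop.

```bash
python3 -c "
from station import r
print(r.finish_job())"
```

```text
the job is handed in; nothing more can be done
None
```

The job is handed in: the knob is still gripped and held up at its stop, the turntable is still, and I put the bottle within about 1° of the pointer's line (10 mm allows about 7°); the result of the judging was not shown.

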